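# Park the indexing unit at its fourth click and lock it

### The arm

A 6-joint arm with a two-finger parallel gripper is mounted at the origin on a cart in front of the work surface, level with it; the furniture and walls round the work are solid. World frame = base frame: x ahead of the robot, y to its left, z up, the work surface at z = 0. Lengths are in m, angles in rad, forces in N, time in s.
With the tool pointing down it reaches from about 0.425 to 0.95 m from the base axis. Payload 3.5 kg.
Tool frame: the origin (TCP) lies midway between the tips of the shut fingers; the grasp point (between the pads) lies 19 mm behind it; z points along the fingers, y is the direction in which the jaws open and shut (so a half turn about z gives the same grasp; the last joint's range is limited). The gripper opens to 85 mm and grips with 20 to 120 N. Pads are 22 mm wide; open, the fingers measure 114 mm over their backs; the gripper's body (76 mm by 85 mm) begins 54 mm behind the grasp point. The pads swing forward as they close: fully open they stand 13 mm farther back than shut.
Start: joints at [1.129, 0.286, 1.577, -0, 1.279, -0.15], TCP at [0.194, 0.646, 0.231] pointing down, gripper open.
Joint ranges: [-2.77, 2.77], [-0.9, 2.22], [0.21, 2.48], [-1.53, 4.67], [0.24, 2.81], [-2.84, 2.84]. Speed limits (rad/s): [2.79, 2.79, 3.14, 3.14, 3.14, 3.14].

### API

Orientations are given as a unit quaternion [x, y, z, w].
In Python, from plant import ctrl gives the robot as it stands.
- The arm moves only by the tool apply_moves, never from a script. Its argument "moves" is a list that holds one entry, the list of rows, each a list of 7 numbers: the shift along the tool's x, y, z in m, then the turn, a rotation vector about the tool's x, y, z in degrees, then the gripper's target within -1 to 1 (shut at 1, half-way at 0, fully open at -1). In form: [[[tx, ty, tz, ax, ay, az, hand], ...]]. A call has 1 to 12 rows; each row shifts and turns the pose as measured when the row begins, along the tool's axes as they then stand; what a row does not reach is not made up. A row lasts 1/10 s, in which the tool goes at most 50 mm and 8.59 degrees, less where a joint would pass 70% of its speed; a pose out of reach is approached as far as the arm can. A call with a gripper value outside its range is refused whole. The fingers move at their own pace and stop on an object; "force" is the grip in N (left out, the last holds). Time passes only in rows, so rows that do not move let the fingers close. It gives the time, the measured TCP pose, the force and the opening at its end, in the units of the state.
- ctrl.get_state(): the state, without advancing time (a new reading comes with each control period).
- ctrl.read_camera(name): name is "scene" or "top"; returns the picture (400x640x3 uint8, red, green, blue); there is no depth.
- ctrl.get_calibration(name): a dict with "camera_matrix" (3x3 intrinsics, pixels), "cam_to_world" (4x4, takes a point from camera to world coordinates). Camera axes: x right, y up, looking along -z (the intrinsics and any distortion apply to the point x, -y, -z); pixel columns grow to the right and rows downward; lengths in m; the calibration is good to about 2 mm. A picture is of the moment at which its call begins. get_calibration takes no time and is no camera call.
- ctrl.sign_off(): hands the job in, once; it reports no verdict.
The state is a dict: "time": time; "qpos": joint angles; "dq": joint speeds; "joint_efforts": joint torques, N m; "eef_pos": TCP position; "tcp_rot": TCP orientation; "contact_force": force on the tool from outside, world axes, zero at the start; "wrist_torque": the same for the moment, N m; "opening": opening from 0.0 (shut) to 1.0 (fully open).
Only numpy, scipy, OpenCV 4.12 (cv2) and the standard library are available. Lean on these libraries where they do the work, as an engineer would, in place of code of your own. Each camera call takes 0.05 s, during which the arm holds its last target. There are 200 camera calls.

### The job

Park the grey indexing unit for transport: turn its fluted dial knob back anticlockwise until you feel its stop, without forcing it, then turn it clockwise exactly four clicks from there. Then, with the dial in that notch, press the locking pin in front of the knob fully home, and leave it so; only there does the pin go in, so do not lean on it anywhere else. Do not disturb the other things on the bench.

Things in the scene. Friction and masses are not known exactly. Their poses are not given: they have to be found in the camera images.
- unit: Indexing unit, a grey box with aluminium top, 176 (x) x 124 (y) x 45 mm high, fixed to the bench. Origin on the bench under the dial's axis; x runs from the locking pin to the knob and on to the tick marks, y to the left of x, z up. Its x faces lie 62 mm ahead of the axis and 114 mm behind it.
- dial_grip (a point): Point on the dial's axis at gripping height, 76 mm above the bench; fixed to the unit, does not turn with the dial. Black fluted round knob, 40 mm diameter, sides upright from 55 to 91 mm above the bench, gripped from above at any yaw with 15 to 40 N, on a skirt 56 mm wide (top 55 mm). A pointer line (white on the skirt, black on the metal cap) shows the setting. It starts anywhere from click 6 to click 9.
- first_tick (a point): Tick mark of click 0, 40 mm from the axis along +y of the unit. Ten equal ticks on the far half of the dial mark clicks 0 to 9, clockwise from above, 20 degrees apart. It resists most (0.15 to 0.25 N m) on leaving a notch, not at all half-way, and is pulled on just before the next notch, where that flips back to resistance: that is the click. Released, it centres itself.
- last_tick (a point): Tick mark of click 9, 40 mm from the axis along -y of the unit. The stop is at the other end: some 3 degrees anticlockwise of notch 0 the dial meets the stop spring. Let go, it springs back into notch 0, from which the clicks are counted (four clicks are 80 degrees).
- stop_spring (a joint): Travel in m of the hidden spring that stops the dial below click 0: 0 untouched, grows as the dial is turned anticlockwise against it. Each mm is 1.4 degrees of the dial and resists with a further 0.12 N m, on top of the notch's own. 1 to 3 mm is a firm feel, 5 mm is forcing it, its range ends at 6 mm.
- pin_top (a point): Centre of the top of the locking pin's head, a black disc of 22 mm diameter, 8 mm thick, on a steel stem, 85 mm from the dial's axis along -x of the unit. The top is 71 mm above the bench when out and 59 mm when fully home, the head then resting on its steel collar.
- lock_pin (a joint): Travel of the locking pin in m: 0 out (as it starts), 0.012 fully home. It slides straight down, stays where it is left and takes 1 to 2 N. With the dial in notch 4 it goes all the way; at any other click it meets a solid plate after 4 mm and must not be pressed there with more than 12 N.
- amber_reagent: Bystander: small reagent bottle, 36 mm dia, 75 mm high, standing left of the unit; origin at the centre of its underside
- flow_cell_case: Bystander: flat white case 55x85x18 mm, lying right of the unit; origin at the centre of its underside
- sample_box: Bystander: box 68x68x50 mm, right front of the bench; origin at the centre of its underside
- mouse_small: Bystander: computer mouse 89x48x32 mm, right front; origin at the centre of its underside
- tip_box: Bystander: pipette tip box 66x118x74 mm, behind the unit, in front of the monitor; origin at the centre of its underside
- wash_bottle: Bystander: wash bottle 66x72x216 mm with bent spout, at the left, towards the back; origin at the centre of its underside

How it is judged:
By the outcome, as a careful person would: the job done as asked, in the order asked, and still so for the second after the job is handed in, with the robot touching nothing.
It also fails if it takes over 72 s, if anything falls off the work surface, if the arm or the gripper's body presses on something with over 40 N, if the wrist force passes 120 N, or if a joint passes its speed limit or range.

## Working session

There is one attempt and no reset: what is moved stays moved. The work goes in short steps, Python scripts to look and compute and a tool call to move; the robot and the scene stay as the last step left them, time stands still between calls to the robot, and variables do not carry over. Pictures are saved under pics/ and viewed, about 8 in all and at most 12, crops included, and the job is handed in when it is done.

Besides the shell and the picture viewer there is one more tool, called by a JSON object that holds its "name" and its "arguments", one argument or row to a line. apply_moves: Moves the arm, as the interface text tells. Its arguments: {"type":"object","properties":{"moves":{"type":"array","items":{"type":"array","items":{"type":"array","items":{"type":"number"}}}},"force":{"type":"number"}},"required":["moves"]}

```bash
mkdir -p pics; cat > h.py <<'E'
import numpy as np, cv2
from plant import ctrl
def snap(cam,name,crop=None,s=1):
    im=ctrl.read_camera(cam)[:,:,::-1].copy()
    if crop: a,b,c,d=crop; im=im[b:d,a:c]
    if s!=1: im=cv2.resize(im,None,fx=s,fy=s,interpolation=cv2.INTER_CUBIC)
    cv2.imwrite('pics/'+name,im)
def ray(cam,u,v,z):
    k=ctrl.get_calibration(cam);K=np.array(k['camera_matrix']);T=np.array(k['cam_to_world'])
    d=np.linalg.inv(K)@[u,v,1]; d=T[:3,:3]@(d*[1,-1,-1]); o=T[:3,3]
    return o+d*(z-o[2])/d[2]
def proj(cam,p):
    k=ctrl.get_calibration(cam);K=np.array(k['camera_matrix']);T=np.array(k['cam_to_world'])
    c=np.linalg.inv(T)@np.append(p,1); q=K@(c[:3]*[1,-1,-1]); return q[:2]/q[2]
E
python3 -c "
from h import *
snap('scene','s1.png');snap('top','t1.png')
for c in('scene','top'): print(ctrl.get_calibration(c))
print(ctrl.get_state())"
```

```text
{'camera_matrix': array([[369.74797461,   0.        , 327.70014051],
       [  0.        , 369.74797461, 201.60208738],
       [  0.        ,   0.        ,   1.        ]]), 'cam_to_world': array([[ 0.63689951,  0.42918321, -0.64043796, -0.24491076],
       [-0.77077906,  0.3371528 , -0.54058083, -0.73877175],
       [-0.01608277,  0.83793183,  0.54553789,  0.75882492],
       [ 0.        ,  0.        ,  0.        ,  1.        ]])}
{'camera_matrix': array([[430.9333843 ,   0.        , 317.42256012],
       [  0.        , 430.9333843 , 203.92915301],
       [  0.        ,   0.        ,   1.        ]]), 'cam_to_world': array([[-0.02149718,  0.98380463, -0.17795035,  0.34312614],
       [-0.99975595, -0.02024732,  0.00883686, -0.0512704 ],
       [ 0.00509073,  0.17809689,  0.98399979,  1.20252381],
       [ 0.        ,  0.        ,  0.        ,  1.        ]])}
{'time': 0.1, 'qpos': array([ 1.12901205e+00,  2.87110290e-01,  1.57802529e+00,  8.89521557e-06,
        1.27858686e+00, -1.50031286e-01]), 'dq': array([ 2.18999295e-03, -3.61990478e-03, -3.87786578e-03,  2.19335972e-03,
       -4.49800652e-04,  3.95669675e-05]), 'joint_efforts': array([ 4.46741169e-04, -4.07293975e+01, -2.93700010e+01, -1.09538296e-04,
        3.35039513e-03, -1.68842843e-05]), 'eef_pos': array([0.19388709, 0.64594117, 0.23006622]), 'tcp_rot': array([ 1.45360861e-01,  9.89378131e-01, -1.01737189e-03, -3.14605218e-04]), 'contact_force': array([ 0.74040165, -0.25698528, -0.71548361]), 'wrist_torque': array([ 0.00321932,  0.04766157, -0.01639274]), 'opening': 1.0014095442872548}
```

View pics/t1.png

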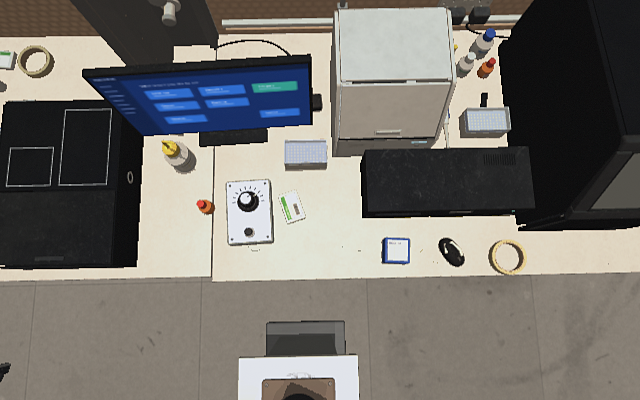

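View pics/s1.png

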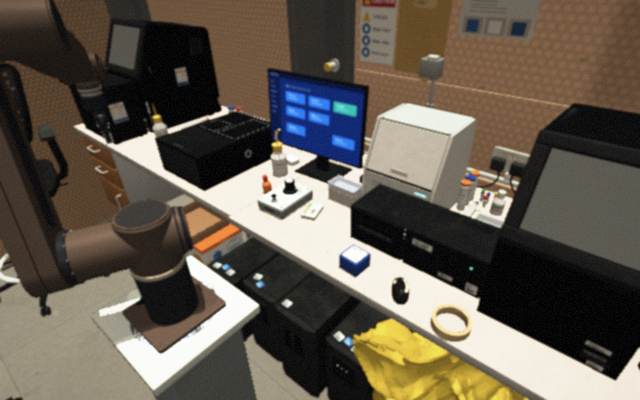

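The top view shows the unit at about (226–273, 178–245), the knob near (248,200) and the pin near (249,232). Next I'll take a zoomed crop for corners and circles.

```bash
python3 -c "
from h import *
snap('top','t2.png',(205,165,285,255),6.6)
for p in [(248,200,.091),(249,232,.071),(226,181,.045),(267,179,.045),(273,243,.045),(229,245,.045),(205,207,.07)]: print(p,ray('top',*p).round(4))"
```

```text
(248, 200, 0.091) [0.5584 0.1206 0.091 ]
(249, 232, 0.071) [0.4763 0.1205 0.071 ]
(226, 181, 0.045) [0.6218 0.1886 0.045 ]
(267, 179, 0.045) [0.6251 0.0758 0.045 ]
(273, 243, 0.045) [0.4484 0.0598 0.045 ]
(229, 245, 0.045) [0.4455 0.1777 0.045 ]
(205, 207, 0.07) [0.5458 0.2381 0.07  ]
```

View pics/t2.png

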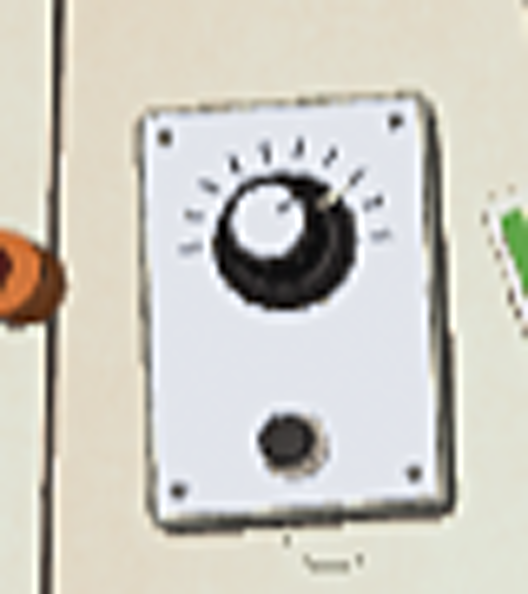

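```bash
cat >> h.py <<'E'
from scipy.spatial.transform import Rotation as R
def to(p,yaw,axis6=None):
    "tool-frame shift and rotvec (deg) to reach p pointing down with tool y at yaw (deg)"
    s=ctrl.get_state(); r=R.from_quat(s['tcp_rot'])
    y=np.radians(yaw); Y=np.array([np.cos(y),np.sin(y),0]); Z=np.array([0,0,-1.]); X=np.cross(Y,Z)
    t=R.from_matrix(np.c_[X,Y,Z])
    print('t',s['time'],'pos',s['eef_pos'].round(4),'q',s['qpos'].round(3),'open',round(s['opening'],3),'F',s['contact_force'].round(2),'M',s['wrist_torque'].round(3))
    ty=r.as_matrix()[:,1]; print('yaw',np.degrees(np.arctan2(ty[1],ty[0])).round(2),'shift',r.inv().apply(np.array(p)-s['eef_pos']).round(4),'rot',np.degrees((r.inv()*t).as_rotvec()).round(2))
E
python3 -c "
from h import *
f=lambda u,v,z: ray('top',205+u/6.6,165+v/6.6,z)
pts=dict(cap=f(267,220,.091),skirt=f(285,243,.055),pin=f(287,443,.071),t0=f(190,248,.045),t9=f(381,237,.045),TL=f(142,112,.045),TR=f(420,97,.045),BR=f(440,500,.045),BL=f(155,520,.045))
for k,v in pts.items(): print(k,v.round(4))
a=(pts['TL']+pts['TR']-pts['BL']-pts['BR'])
print('yaw',np.degrees(np.arctan2(a[1],a[0])),np.degrees(np.arctan2(*(pts['cap']-pts['pin'])[1::-1])),'ticks',np.degrees(np.arctan2(*(pts['t0']-pts['t9'])[1::-1]))-90,(pts['t0']+pts['t9'])/2, np.linalg.norm(pts['t0']-pts['t9']))
print(np.linalg.norm(pts['cap']-pts['pin']))
to([.556,.123,.20],-68)
"
```

```text
cap [0.563  0.1273 0.091 ]
skirt [0.5603 0.1257 0.055 ]
pin [0.476  0.1218 0.071 ]
t0 [0.5609 0.1664 0.045 ]
t9 [0.5639 0.0875 0.045 ]
TL [0.619  0.1872 0.045 ]
TR [0.6231 0.0713 0.045 ]
BR [0.4545 0.0634 0.045 ]
BL [0.4488 0.1792 0.045 ]
yaw 2.687761545082049 3.625360439639298 ticks 2.183295106208064 [0.56240867 0.12696645 0.045     ] 0.07894806555892568
0.08937628530073148
t 0.15 pos [0.194  0.646  0.2302] q [ 1.129  0.287  1.578 -0.     1.279 -0.15 ] open 1.0 F [ 0.35 -1.32 -0.07] M [-0.061 -0.021 -0.02 ]
yaw 73.28 shift [-0.4972 -0.3967  0.0308] rot [-6.0000e-02  1.3000e-01  1.4128e+02]
```

{"name": "apply_moves", "arguments": {
  "moves": [
    [[-0.041, -0.033, 0, 0, 0, 0, -1], [-0.041, -0.033, 0, 0, 0, 0, -1], [-0.041, -0.033, 0, 0, 0, 0, -1], [-0.041, -0.033, 0, 0, 0, 0, -1], [-0.041, -0.033, 0, 0, 0, 0, -1], [-0.041, -0.033, 0, 0, 0, 0, -1], [-0.041, -0.033, 0, 0, 0, 0, -1], [-0.041, -0.033, 0, 0, 0, 0, -1], [-0.041, -0.033, 0, 0, 0, 0, -1], [-0.041, -0.033, 0, 0, 0, 0, -1], [-0.041, -0.033, 0, 0, 0, 0, -1], [-0.041, -0.033, 0, 0, 0, 0, -1]]
  ],
  "force": 25
}}

```text
time: 1.35
eef_pos: [0.5333, 0.1496, 0.2263]
tcp_rot: [0.139, 0.99, -0.002, -0.002]
contact_force: [0.5, 0.6, -0.3]
opening: 0.997
```

{"name": "apply_moves", "arguments": {
  "moves": [
    [[0, 0, 0, 0, 0, 8.5, -1], [0, 0, 0, 0, 0, 8.5, -1], [0, 0, 0, 0, 0, 8.5, -1], [0, 0, 0, 0, 0, 8.5, -1], [0, 0, 0, 0, 0, 8.5, -1], [0, 0, 0, 0, 0, 8.5, -1], [0, 0, 0, 0, 0, 8.5, -1], [0, 0, 0, 0, 0, 8.5, -1], [0, 0, 0, 0, 0, 8.5, -1], [0, 0, 0, 0, 0, 8.5, -1], [0, 0, 0, 0, 0, 8.5, -1], [0, 0, 0, 0, 0, 8.5, -1]]
  ]
}}

```text
time: 2.55
eef_pos: [0.5343, 0.1409, 0.2212]
tcp_rot: [0.863, 0.504, -0.006, -0.001]
contact_force: [0.2, -0.3, -0.4]
opening: 0.999
```

```bash
python3 -c "
from h import *
to([.562,.1265,.15],-68)"
```

```text
t 2.55 pos [0.5343 0.1409 0.2212] q [ 0.076  0.033  1.882 -0.005  1.239  0.591] open 0.999 F [ 0.17 -0.34 -0.41] M [-0.046  0.01   0.015]
yaw -29.42 shift [0.0018 0.0317 0.0709] rot [-0.22  0.71 38.58]
```

{"name": "apply_moves", "arguments": {
  "moves": [
    [[0, 0, 0, 0, 0.7, 8, -1], [0, 0, 0, 0, 0, 8, -1], [0, 0, 0, 0, 0, 8, -1], [0, 0, 0, 0, 0, 8, -1], [0, 0, 0, 0, 0, 7, -1], [0, 0, 0, 0, 0, 0, -1]]
  ]
}}

```text
time: 3.15
eef_pos: [0.5325, 0.1408, 0.2187]
tcp_rot: [0.985, 0.173, -0.004, -0.003]
contact_force: [-0.5, 0.1, -0.0]
opening: 1.002
```

```bash
python3 -c "
from h import *
to([.562,.1265,.12],-68)"
```

```text
t 3.15 pos [0.5325 0.1408 0.2187] q [0.072 0.028 1.892 0.006 1.231 1.293] open 1.002 F [-0.46  0.09 -0.05] M [-0.006  0.006  0.015]
yaw -70.13 shift [0.0235 0.0242 0.0983] rot [-0.46  0.39 -2.13]
```

Now I'll move above the knob with the fingertips clear, then look again.

{"name": "apply_moves", "arguments": {
  "moves": [
    [[0.008, 0.008, 0.033, -0.4, 0.4, 0, -1], [0.008, 0.008, 0.033, 0, 0, 0, -1], [0.0075, 0.008, 0.032, 0, 0, 0, -1], [0, 0, 0, 0, 0, 0, -1]]
  ]
}}

```text
time: 3.55
eef_pos: [0.5646, 0.1265, 0.1196]
tcp_rot: [0.984, 0.179, 0.002, -0.0]
contact_force: [-0.1, 0.0, -0.7]
opening: 0.998
```

```bash
python3 -c "
from h import *
to([.562,.1265,.058],-68)
snap('scene','s2.png',(235,150,345,235),7)
print(proj('scene',[.562,.1265,.091]),proj('top',[.562,.1265,.091]))"
```

```text
t 3.55 pos [0.5646 0.1265 0.1196] q [4.500e-02 1.920e-01 1.907e+00 1.000e-03 1.038e+00 1.256e+00] open 0.998 F [-0.05  0.04 -0.7 ] M [-0.031  0.027 -0.045]
yaw -69.42 shift [-0.0027 -0.0009  0.0616] rot [ 0.03 -0.26 -1.42]
[288.70045126 180.09740657] [245.76371072 198.68274284]
```

View pics/s2.png

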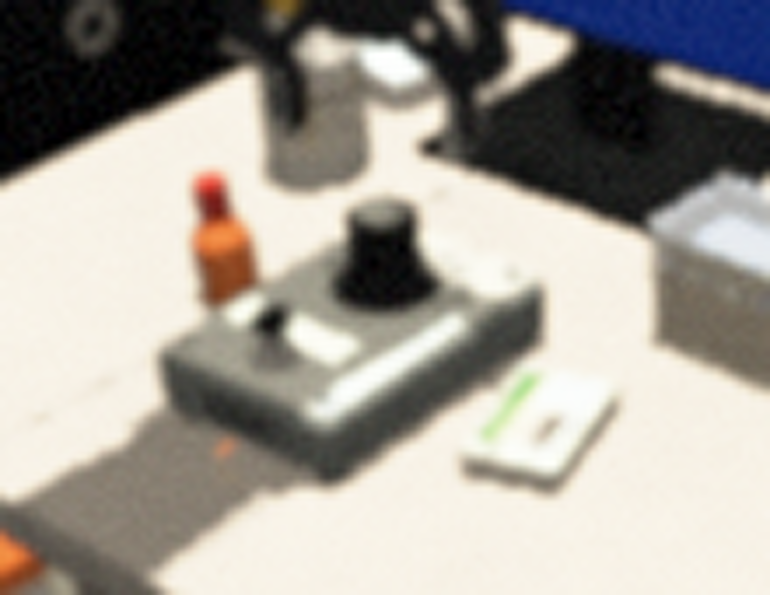

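The scene view puts the cap at (289.6,180.4), and my estimate projects to (288.7,180.1), so they agree. The fingers straddle the knob. I'll descend, then close gently.

{"name": "apply_moves", "arguments": {
  "moves": [
    [[-0.0025, -0.001, 0.015, 0, 0, 0, -1], [0, 0, 0.015, 0, 0, 0, -1], [0, 0, 0.015, 0, 0, 0, -1], [0, 0, 0.012, 0, 0, 0, -1], [0, 0, 0.004, 0, 0, 0, -1], [0, 0, 0, 0, 0, 0, -1]]
  ]
}}

```text
time: 4.2
eef_pos: [0.5655, 0.1284, 0.0616]
tcp_rot: [0.984, 0.181, 0.008, 0.0]
contact_force: [0.1, 1.4, 0.1]
opening: 0.998
```

```bash
python3 -c "
from h import *
to([.562,.1265,.058],-68)"
```

```text
t 4.2 pos [0.5655 0.1284 0.0616] q [0.048 0.27  1.936 0.002 0.919 1.254] open 0.998 F [0.08 1.35 0.12] M [0.007 0.013 0.057]
yaw -69.18 shift [-0.004   0.0005  0.0036] rot [ 0.22 -0.91 -1.18]
```

{"name": "apply_moves", "arguments": {
  "moves": [
    [[-0.004, 0, 0.003, 0, -0.9, 0, -1], [0, 0, 0, 0, 0, 0, -1]]
  ]
}}

```text
time: 4.4
eef_pos: [0.5619, 0.1269, 0.0588]
tcp_rot: [0.984, 0.181, 0.0, 0.002]
contact_force: [-0.7, -1.0, 0.0]
opening: 1.005
```

```bash
python3 -c "
from h import *
to([.562,.1265,.058],-68)"
```

```text
t 4.4 pos [0.5619 0.1269 0.0588] q [ 0.048  0.275  1.936 -0.005  0.93   1.258] open 1.005 F [-0.66 -0.98  0.05] M [0.008 0.009 0.034]
yaw -69.17 shift [-0.0001  0.0004  0.0008] rot [ 0.22  0.02 -1.17]
```

{"name": "apply_moves", "arguments": {
  "moves": [
    [[0, 0, 0, 0, 0, 0, 1], [0, 0, 0, 0, 0, 0, 1], [0, 0, 0, 0, 0, 0, 1], [0, 0, 0, 0, 0, 0, 1], [0, 0, 0, 0, 0, 0, 1], [0, 0, 0, 0, 0, 0, 1], [0, 0, 0, 0, 0, 0, 1], [0, 0, 0, 0, 0, 0, 1]]
  ],
  "force": 28
}}

```text
time: 5.2
eef_pos: [0.5626, 0.1279, 0.0606]
tcp_rot: [0.984, 0.181, 0.001, 0.001]
contact_force: [-1.6, 0.7, 0.7]
opening: 0.457
```

```bash
python3 -c "
from h import *
to([.562,.1265,.058],-68)"
```

```text
t 5.2 pos [0.5626 0.1279 0.0606] q [ 0.049  0.273  1.935 -0.003  0.931  1.258] open 0.457 F [-1.58  0.75  0.74] M [0.204 0.122 0.056]
yaw -69.18 shift [-0.0011  0.0011  0.0026] rot [ 0.17 -0.13 -1.18]
```

{"name": "apply_moves", "arguments": {
  "moves": [
    [[0, 0, 0, 0, 0, -7, 1], [0, 0, 0, 0, 0, -7, 1], [0, 0, 0, 0, 0, -7, 1], [0, 0, 0, 0, 0, -7, 1], [0, 0, 0, 0, 0, -7, 1]]
  ]
}}

```text
time: 5.7
eef_pos: [0.5634, 0.1269, 0.0606]
tcp_rot: [0.879, 0.477, 0.001, 0.002]
contact_force: [-0.0, 0.1, 0.7]
opening: 0.459
```

```bash
python3 -c "
from h import *
to([.5624,.1275,.060],-68)"
```

```text
t 5.7 pos [0.5634 0.1269 0.0606] q [ 0.047  0.273  1.934 -0.004  0.93   0.625] open 0.459 F [-0.04  0.08  0.67] M [0.171 0.132 0.006]
yaw -32.96 shift [-0.0001 -0.0012  0.0006] rot [ 0.29 -0.11 35.04]
```

{"name": "apply_moves", "arguments": {
  "moves": [
    [[0, 0, 0, 0, 0, -7, 1], [0, 0, 0, 0, 0, -7, 1], [0, 0, 0, 0, 0, -7, 1], [0, 0, 0, 0, 0, -7, 1], [0, 0, 0, 0, 0, -7, 1], [0, 0, 0, 0, 0, -7, 1], [0, 0, 0, 0, 0, -7, 1], [0, 0, 0, 0, 0, -7, 1], [0, 0, 0, 0, 0, -7, 1], [0, 0, 0, 0, 0, -7, 1], [0, 0, 0, 0, 0, -7, 1]]
  ]
}}

```text
time: 6.8
eef_pos: [0.5661, 0.1272, 0.0607]
tcp_rot: [0.367, 0.93, 0.002, 0.004]
contact_force: [2.0, 1.3, -1.2]
opening: 0.46
```

```bash
python3 -c "
from h import *
to([.5624,.1275,.060],70.8)
snap('top','t3.png',(205,165,285,255),6.6)"
```

```text
t 6.8 pos [0.5661 0.1272 0.0607] q [ 4.600e-02  2.760e-01  1.931e+00  1.000e-03  9.260e-01 -7.740e-01] open 0.46 F [ 2.05  1.3  -1.2 ] M [ 0.134  0.145 -0.025]
yaw 46.92 shift [ 0.0029 -0.0023  0.0006] rot [  0.34   0.39 -23.88]
```

{"name": "apply_moves", "arguments": {
  "moves": [
    [[0.0015, -0.001, 0, 0, 0, -6, 1], [0.0015, -0.001, 0, 0, 0, -6, 1], [0, 0, 0, 0, 0, -6, 1], [0, 0, 0, 0, 0, 0, 1]]
  ]
}}

```text
time: 7.25
eef_pos: [0.5666, 0.1278, 0.0607]
tcp_rot: [0.215, 0.977, 0.003, 0.009]
contact_force: [-1.1, 0.1, -0.0]
opening: 0.459
```

```bash
python3 -c "
from h import *
to([.5624,.1275,.060],70.8)"
```

```text
t 7.25 pos [0.5666 0.1278 0.0607] q [ 0.047  0.272  1.936  0.002  0.914 -1.093] open 0.459 F [-1.06  0.08 -0.  ] M [ 0.123  0.328 -0.044]
yaw 65.22 shift [ 0.0037 -0.0021  0.0006] rot [ 0.57  1.01 -5.58]
```

{"name": "apply_moves", "arguments": {
  "moves": [
    [[0, 0, 0, 0, 0, -4, 1], [0, 0, 0, 0, 0, 0, 1]]
  ]
}}

```text
time: 7.45
eef_pos: [0.5667, 0.1279, 0.0607]
tcp_rot: [0.183, 0.983, 0.003, 0.01]
contact_force: [2.0, 0.2, -1.8]
opening: 0.465
```

```bash
python3 -c "
from h import *
to([.5624,.1275,.060],70.8)"
```

```text
t 7.45 pos [0.5667 0.1279 0.0607] q [ 0.047  0.272  1.936  0.002  0.914 -1.158] open 0.465 F [ 1.99  0.23 -1.83] M [0.002 0.04  0.108]
yaw 68.94 shift [ 0.0039 -0.0019  0.0006] rot [ 0.53  1.03 -1.87]
```

{"name": "apply_moves", "arguments": {
  "moves": [
    [[0, 0, 0, 0, 0, -3, 1], [0, 0, 0, 0, 0, 0, 1]]
  ]
}}

```text
time: 7.65
eef_pos: [0.5668, 0.128, 0.0608]
tcp_rot: [0.16, 0.987, 0.003, 0.01]
contact_force: [0.1, 1.4, 0.2]
opening: 0.462
```

```bash
python3 -c "
from h import *
to([.5624,.1275,.060],70.8)"
```

```text
t 7.65 pos [0.5668 0.128  0.0608] q [ 0.047  0.272  1.936  0.002  0.914 -1.204] open 0.462 F [0.14 1.41 0.2 ] M [0.165 0.098 0.161]
yaw 71.64 shift [ 0.004  -0.0019  0.0007] rot [0.5  1.06 0.84]
```

{"name": "apply_moves", "arguments": {
  "moves": [
    [[0, 0, 0, 0, 0, -2, 1], [0, 0, 0, 0, 0, 0, 1]]
  ]
}}

```text
time: 7.85
eef_pos: [0.5668, 0.1281, 0.0608]
tcp_rot: [0.146, 0.989, 0.003, 0.01]
contact_force: [1.3, 2.2, -0.5]
opening: 0.458
```

```bash
python3 -c "
from h import *
to([.5624,.1275,.060],70.8)"
```

```text
t 7.85 pos [0.5668 0.1281 0.0608] q [ 0.047  0.272  1.936  0.002  0.913 -1.233] open 0.458 F [ 1.34  2.2  -0.46] M [ 0.206  0.136 -0.012]
yaw 73.26 shift [ 0.0041 -0.0018  0.0007] rot [0.49 1.08 2.46]
```

{"name": "apply_moves", "arguments": {
  "moves": [
    [[0, 0, 0, 0, 0, -1.5, 1], [0, 0, 0, 0, 0, 0, 1]]
  ]
}}

```text
time: 8.05
eef_pos: [0.5668, 0.1281, 0.0607]
tcp_rot: [0.135, 0.991, 0.003, 0.01]
contact_force: [0.5, 2.3, -0.1]
opening: 0.459
```

```bash
python3 -c "
from h import *
to([.5624,.1275,.060],70.8)"
```

```text
t 8.05 pos [0.5668 0.1281 0.0607] q [ 0.047  0.272  1.936  0.002  0.913 -1.255] open 0.459 F [ 0.54  2.33 -0.14] M [ 0.131  0.165 -0.179]
yaw 74.52 shift [ 0.0041 -0.0018  0.0006] rot [0.51 1.07 3.72]
```

{"name": "apply_moves", "arguments": {
  "moves": [
    [[0, 0, 0, 0, 0, -2.5, 1], [0, 0, 0, 0, 0, 0, 1]]
  ]
}}

```text
time: 8.25
eef_pos: [0.5668, 0.1282, 0.0607]
tcp_rot: [0.114, 0.993, 0.003, 0.01]
contact_force: [0.8, 1.4, -0.9]
opening: 0.464
```

```bash
python3 -c "
from h import *
to([.5624,.1275,.060],70.8)"
```

```text
t 8.25 pos [0.5668 0.1282 0.0607] q [ 0.047  0.272  1.936  0.003  0.913 -1.297] open 0.464 F [ 0.84  1.37 -0.95] M [ 0.059  0.078 -0.238]
yaw 76.89 shift [ 0.0042 -0.0017  0.0007] rot [0.52 1.08 6.09]
```

{"name": "apply_moves", "arguments": {
  "moves": [
    [[0, 0, 0, 0, 0, -1.5, 1], [0, 0, 0, 0, 0, 0, 1]]
  ]
}}

```text
time: 8.45
eef_pos: [0.5668, 0.1283, 0.0607]
tcp_rot: [0.102, 0.995, 0.003, 0.01]
contact_force: [0.8, 2.0, -0.1]
opening: 0.458
```

```bash
python3 -c "
from h import *
to([.5624,.1275,.060],70.8)"
```

```text
t 8.45 pos [0.5668 0.1283 0.0607] q [ 0.047  0.272  1.936  0.004  0.913 -1.322] open 0.458 F [ 0.76  1.95 -0.07] M [ 0.234  0.206 -0.151]
yaw 78.33 shift [ 0.0042 -0.0017  0.0006] rot [0.52 1.08 7.53]
```

{"name": "apply_moves", "arguments": {
  "moves": [
    [[0, 0, 0, 0, 0, -1.3, 1], [0, 0, 0, 0, 0, 0, 1]]
  ]
}}

```text
time: 8.65
eef_pos: [0.5669, 0.1283, 0.0608]
tcp_rot: [0.09, 0.996, 0.003, 0.01]
contact_force: [1.0, 0.9, -0.6]
opening: 0.458
```

```bash
python3 -c "
from h import *
to([.5624,.1275,.060],70.8)
for i in range(4):
  ctrl.read_camera('top'); print(ctrl.get_state()['wrist_torque'].round(3))
snap('top','t4.png',(205,165,285,255),6.6)"
```

```text
t 8.65 pos [0.5669 0.1283 0.0608] q [ 0.047  0.272  1.936  0.004  0.913 -1.346] open 0.458 F [ 0.97  0.87 -0.59] M [ 0.058  0.08  -0.251]
yaw 79.67 shift [ 0.0043 -0.0016  0.0007] rot [0.53 1.09 8.86]
[ 0.222  0.146 -0.103]
[ 0.205  0.115 -0.113]
[ 0.179  0.152 -0.337]
[ 0.274  0.137 -0.29 ]
```

View pics/t4.png

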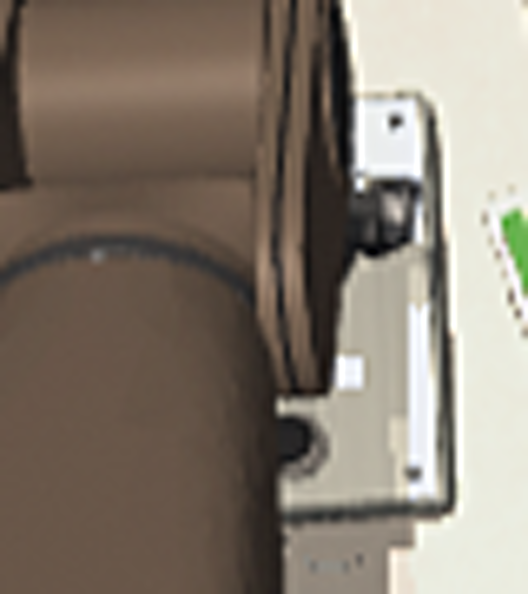

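The arm hides the knob in this view. The torque reading is noisy (about ±0.1), so I'll average readings.

```bash
cat >> h.py <<'E'
def avg(n=8):
    m=[]
    for i in range(n): ctrl.read_camera('top'); m.append(ctrl.get_state()['wrist_torque'][2])
    print('Mz mean',np.mean(m).round(3),'se',(np.std(m)/n**.5).round(3))
E
python3 -c "
from h import *
avg()"
```

```text
Mz mean -0.181 se 0.03
```

{"name": "apply_moves", "arguments": {
  "moves": [
    [[0, 0, 0, 0, 0, -1, 1], [0, 0, 0, 0, 0, 0, 1]]
  ]
}}

```text
time: 9.5
eef_pos: [0.5668, 0.1284, 0.0607]
tcp_rot: [0.081, 0.997, 0.003, 0.01]
contact_force: [-0.0, 0.9, 0.2]
opening: 0.461
```

```bash
python3 -c "
from h import *
avg()
to([.5624,.1275,.060],70.8)"
```

```text
Mz mean -0.257 se 0.016
t 9.9 pos [0.5669 0.1284 0.0608] q [ 0.047  0.272  1.936  0.004  0.913 -1.364] open 0.462 F [ 1.51 -0.09 -0.2 ] M [ 0.223  0.106 -0.305]
yaw 80.68 shift [ 0.0043 -0.0016  0.0007] rot [0.53 1.09 9.88]
```

{"name": "apply_moves", "arguments": {
  "moves": [
    [[0, 0, 0, 0, 0, -1, 1], [0, 0, 0, 0, 0, 0, 1]]
  ]
}}

```text
time: 10.1
eef_pos: [0.5669, 0.1284, 0.0607]
tcp_rot: [0.072, 0.997, 0.003, 0.01]
contact_force: [-0.6, 3.3, -0.3]
opening: 0.46
```

```bash
python3 -c "
from h import *
avg()
to([.5624,.1275,.060],70.8)"
```

```text
Mz mean -0.27 se 0.011
t 10.5 pos [0.5669 0.1284 0.0607] q [ 0.047  0.272  1.936  0.004  0.913 -1.382] open 0.461 F [ 0.59  1.74 -0.73] M [ 0.164  0.093 -0.292]
yaw 81.72 shift [ 0.0043 -0.0015  0.0007] rot [ 0.53  1.09 10.91]
```

{"name": "apply_moves", "arguments": {
  "moves": [
    [[0, 0, 0, 0, 0, 0, 1], [0, 0, 0, 0, 0, -1, 1], [0, 0, 0, 0, 0, 0, 1]]
  ],
  "force": 38
}}

```text
time: 10.8
eef_pos: [0.5669, 0.1284, 0.0608]
tcp_rot: [0.063, 0.998, 0.003, 0.01]
contact_force: [-0.1, 2.4, -0.3]
opening: 0.452
```

```bash
python3 -c "
from h import *
avg()
to([.5624,.1275,.060],70.8)"
```

```text
Mz mean -0.351 se 0.015
t 11.2 pos [0.5668 0.1285 0.0608] q [ 0.047  0.272  1.936  0.005  0.913 -1.4  ] open 0.455 F [1.65 0.56 0.42] M [ 0.348  0.111 -0.365]
yaw 82.75 shift [ 0.0043 -0.0015  0.0007] rot [ 0.53  1.09 11.94]
```

A torque of 0.35 N·m is more than any notch can give, so this is the stop spring at about 1.3–2.5 mm. I'll ease back and let go so the dial settles in notch 0.

{"name": "apply_moves", "arguments": {
  "moves": [
    [[0, 0, 0, 0, 0, 3, 1], [0, 0, 0, 0, 0, 3, 1], [0, 0, 0, 0, 0, 0, 1]]
  ]
}}

```text
time: 11.5
eef_pos: [0.5668, 0.1282, 0.0608]
tcp_rot: [0.116, 0.993, 0.003, 0.01]
contact_force: [1.2, 2.9, 0.3]
opening: 0.456
```

```bash
python3 -c "
from h import *
avg(6)
to([.5624,.1275,.060],70.8)"
```

```text
Mz mean -0.122 se 0.019
t 11.8 pos [0.5668 0.1282 0.0608] q [ 0.047  0.272  1.936  0.003  0.913 -1.294] open 0.456 F [0.91 2.35 0.44] M [ 0.116  0.249 -0.176]
yaw 76.72 shift [ 0.0042 -0.0017  0.0007] rot [0.52 1.07 5.91]
```

{"name": "apply_moves", "arguments": {
  "moves": [
    [[0, 0, 0, 0, 0, 0, -1], [0, 0, 0, 0, 0, 0, -1], [0, 0, 0, 0, 0, 0, -1], [0, 0, 0, 0, 0, 0, -1], [0, 0, 0, 0, 0, 0, -1], [0, 0, 0, 0, 0, 0, -1], [0, 0, 0, 0, 0, 0, -1]]
  ]
}}

```text
time: 12.5
eef_pos: [0.5672, 0.1265, 0.0609]
tcp_rot: [0.114, 0.993, 0.001, 0.011]
contact_force: [0.5, 1.0, 0.4]
opening: 1.003
```

```bash
python3 -c "
from h import *
avg(4)
to([.5635,.1275,.059],55)"
```

```text
Mz mean -0.011 se 0.016
t 12.7 pos [0.5671 0.1266 0.0609] q [ 4.500e-02  2.720e-01  1.936e+00 -1.000e-03  9.130e-01 -1.296e+00] open 0.998 F [-0.39 -0.53  0.43] M [ 0.029 -0.054  0.041]
yaw 76.93 shift [0.0038 0.0001 0.0018] rot [ 0.5   1.13 21.93]
```

{"name": "apply_moves", "arguments": {
  "moves": [
    [[0.004, 0, 0.0015, 0.5, 1.1, 0, -1], [0, 0, 0, 0, 0, 0, -1], [0, 0, 0, 0, 0, 0, 1], [0, 0, 0, 0, 0, 0, 1], [0, 0, 0, 0, 0, 0, 1], [0, 0, 0, 0, 0, 0, 1], [0, 0, 0, 0, 0, 0, 1], [0, 0, 0, 0, 0, 0, 1], [0, 0, 0, 0, 0, 0, 1], [0, 0, 0, 0, 0, 0, 1]]
  ],
  "force": 36
}}

```text
time: 13.7
eef_pos: [0.5632, 0.1289, 0.0595]
tcp_rot: [0.114, 0.994, -0.001, 0.0]
contact_force: [0.1, 1.7, -0.0]
opening: 0.458
```

```bash
python3 -c "
from h import *
avg(4)
to([.5635,.1275,.059],-3)"
```

```text
Mz mean -0.029 se 0.005
t 13.9 pos [0.5632 0.1289 0.0595] q [ 0.051  0.278  1.931 -0.003  0.933 -1.29 ] open 0.459 F [-0.14  1.85  0.2 ] M [ 0.164  0.003 -0.015]
yaw 76.93 shift [-0.0006 -0.0013  0.0005] rot [-0.1   0.13 79.93]
```

{"name": "apply_moves", "arguments": {
  "moves": [
    [[0, 0, 0, 0, 0, 7, 1], [0, 0, 0, 0, 0, 7, 1], [0, 0, 0, 0, 0, 7, 1], [0, 0, 0, 0, 0, 7, 1], [0, 0, 0, 0, 0, 7, 1], [0, 0, 0, 0, 0, 7, 1], [0, 0, 0, 0, 0, 7, 1], [0, 0, 0, 0, 0, 7, 1], [0, 0, 0, 0, 0, 7, 1], [0, 0, 0, 0, 0, 7, 1], [0, 0, 0, 0, 0, 0, 1]]
  ]
}}

```text
time: 15.0
eef_pos: [0.5643, 0.13, 0.0595]
tcp_rot: [0.681, 0.732, 0.0, 0.001]
contact_force: [2.4, 0.6, -0.9]
opening: 0.456
```

```bash
python3 -c "
from h import *
avg(4)
to([.5635,.1275,.059],-3)"
```

```text
Mz mean 0.001 se 0.054
t 15.2 pos [0.5643 0.13   0.0595] q [ 5.200e-02  2.790e-01  1.929e+00 -1.000e-03  9.310e-01 -2.200e-02] open 0.454 F [ 1.24  1.5  -0.54] M [ 0.193  0.275 -0.136]
yaw 4.27 shift [-0.0024 -0.001   0.0005] rot [0.1  0.05 7.27]
```

{"name": "apply_moves", "arguments": {
  "moves": [
    [[0, 0, 0, 0, 0, 4, 1], [0, 0, 0, 0, 0, 3.3, 1], [0, 0, 0, 0, 0, 0, 1]]
  ]
}}

```text
time: 15.5
eef_pos: [0.5645, 0.13, 0.0595]
tcp_rot: [0.726, 0.688, 0.001, 0.001]
contact_force: [1.1, 1.2, -0.8]
opening: 0.456
```

```bash
python3 -c "
from h import *
avg(6)
to([.5635,.1275,.059],-3)"
```

```text
Mz mean 0.028 se 0.015
t 15.8 pos [0.5645 0.13   0.0595] q [ 5.200e-02  2.790e-01  1.929e+00 -1.000e-03  9.310e-01  1.060e-01] open 0.461 F [ 1.4   1.37 -0.68] M [0.224 0.209 0.027]
yaw -3.08 shift [-0.0025 -0.0008  0.0005] rot [ 0.12  0.03 -0.08]
```

{"name": "apply_moves", "arguments": {
  "moves": [
    [[0, 0, 0, 0, 0, 0, -1], [0, 0, 0, 0, 0, 0, -1], [0, 0, 0, 0, 0, 0, -1], [0, 0, 0, 0, 0, 0, -1], [0, 0, 0, 0, 0, 0, -1], [0, 0, 0, 0, 0, 0, -1], [0, 0, -0.03, 0, 0, 0, -1], [0, 0, -0.045, 0, 0, 0, -1], [0, 0, -0.045, 0, 0, 0, -1], [0, 0, -0.03, 0, 0, 0, -1]]
  ]
}}

```text
time: 16.8
eef_pos: [0.5594, 0.1287, 0.2063]
tcp_rot: [0.725, 0.689, -0.007, -0.003]
contact_force: [0.3, 0.3, 0.7]
opening: 1.0
```

{"name": "apply_moves", "arguments": {
  "moves": [
    [[0.045, -0.02, 0, 0, 0, 0, 1], [0.045, -0.02, 0, 0, 0, 0, 1], [0.045, -0.02, 0, 0, 0, 0, 1], [0.045, -0.02, 0, 0, 0, 0, 1], [0.045, -0.02, 0, 0, 0, 0, 1], [0.045, -0.02, 0, 0, 0, 0, 1], [0.045, -0.02, 0, 0, 0, 0, 1], [0.045, -0.02, 0, 0, 0, 0, 1], [0, 0, 0, 0, 0, 0, 1]]
  ]
}}

```text
time: 17.7
eef_pos: [0.4216, 0.5053, 0.2161]
tcp_rot: [0.728, 0.686, 0.003, 0.002]
contact_force: [1.4, -0.4, -0.4]
opening: 0.0
```

```bash
python3 -c "
from h import *
to([.476,.122,.15],-3)
snap('top','t5.png',(205,165,285,255),6.6)"
```

```text
t 17.7 pos [0.4216 0.5053 0.2161] q [ 0.723  0.259  1.638 -0.005  1.239  0.783] open 0.0 F [ 1.38 -0.37 -0.44] M [-0.071 -0.006  0.027]
yaw -3.36 shift [-0.3795  0.0763  0.0664] rot [ 0.39 -0.03 -0.36]
```

View pics/t5.png

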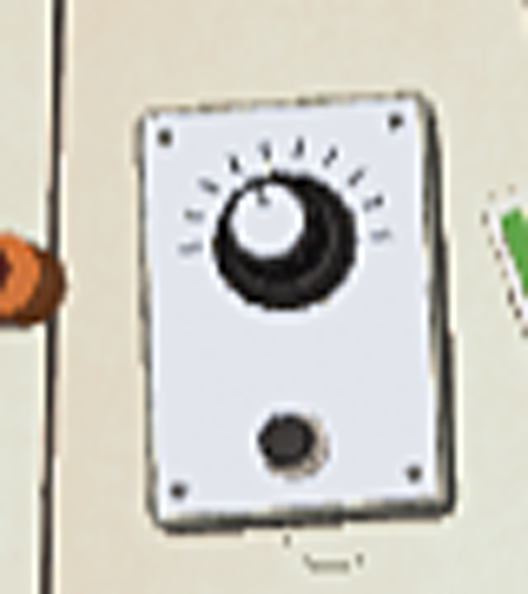

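The cap line runs from (267,220) to (262,185), towards tick 4 at (266,153), so the dial is in notch 4. Now I'll bring the shut fingers over the pin.

{"name": "apply_moves", "arguments": {
  "moves": [
    [[-0.045, 0.009, 0, 0, 0, 0, 1], [-0.045, 0.009, 0, 0, 0, 0, 1], [-0.045, 0.009, 0, 0, 0, 0, 1], [-0.045, 0.009, 0, 0, 0, 0, 1], [-0.045, 0.009, 0, 0, 0, 0, 1], [-0.045, 0.009, 0, 0, 0, 0, 1], [-0.045, 0.009, 0, 0, 0, 0, 1], [-0.045, 0.009, 0, 0, 0, 0, 1], [-0.02, 0.004, 0.02, 0, 0, 0, 1], [0, 0, 0.03, 0, 0, 0, 1], [0, 0, 0, 0, 0, 0, 1]]
  ]
}}

```text
time: 18.85
eef_pos: [0.4784, 0.0935, 0.1669]
tcp_rot: [0.731, 0.682, 0.002, 0.008]
contact_force: [-0.7, -0.1, 0.1]
opening: 0.0
```

```bash
python3 -c "
from h import *
to([.477,.122,.085],-3)"
```

```text
t 18.85 pos [0.4784 0.0935 0.1669] q [-0.011 -0.076  2.094 -0.01   1.11   0.063] open 0.0 F [-0.73 -0.12  0.06] M [ 0.006  0.064 -0.002]
yaw -4.01 shift [ 0.029  -0.0046  0.0816] rot [ 0.84  0.45 -1.01]
```

{"name": "apply_moves", "arguments": {
  "moves": [
    [[0.015, -0.002, 0.02, 0.8, 0.4, 0, 1], [0.014, -0.001, 0.02, 0, 0, 0, 1], [0, 0, 0.02, 0, 0, 0, 1], [0, 0, 0.015, 0, 0, 0, 1], [0, 0, 0, 0, 0, 0, 1]]
  ]
}}

```text
time: 19.35
eef_pos: [0.4808, 0.1209, 0.0959]
tcp_rot: [0.733, 0.681, 0.002, 0.003]
contact_force: [0.1, -0.3, 0.7]
opening: -0.003
```

```bash
python3 -c "
from h import *
to([.477,.122,.075],-3)"
```

```text
t 19.35 pos [0.4808 0.1209 0.0959] q [ 4.200e-02  4.700e-02  2.118e+00 -2.000e-03  9.690e-01  1.170e-01] open -0.003 F [ 0.13 -0.26  0.67] M [ 0.006  0.028 -0.026]
yaw -4.2 shift [ 0.0009 -0.0041  0.0209] rot [ 0.45  0.07 -1.2 ]
```

{"name": "apply_moves", "arguments": {
  "moves": [
    [[0.001, -0.004, 0.008, 0.4, 0, 0, 1], [0, 0, 0.008, 0, 0, 0, 1], [0, 0, 0.004, 0, 0, 0, 1], [0, 0, 0, 0, 0, 0, 1]]
  ]
}}

```text
time: 19.75
eef_pos: [0.4791, 0.1222, 0.0785]
tcp_rot: [0.732, 0.681, 0.002, 0.003]
contact_force: [-0.5, 0.1, 0.3]
opening: -0.003
```

```bash
python3 -c "
from h import *
to([.477,.122,.059],-3)"
```

```text
t 19.75 pos [0.4791 0.1222 0.0785] q [ 4.500e-02  7.300e-02  2.128e+00 -2.000e-03  9.340e-01  1.190e-01] open -0.003 F [-0.52  0.07  0.32] M [-0.019 -0.029 -0.032]
yaw -4.19 shift [-0.0003 -0.0022  0.0195] rot [ 0.36  0.04 -1.19]
```

{"name": "apply_moves", "arguments": {
  "moves": [
    [[0, -0.002, 0.003, 0, 0, 0, 1], [0, 0, 0.003, 0, 0, 0, 1], [0, 0, 0.003, 0, 0, 0, 1], [0, 0, 0.003, 0, 0, 0, 1]]
  ]
}}

```text
time: 20.15
eef_pos: [0.4782, 0.1223, 0.0673]
tcp_rot: [0.733, 0.681, 0.003, 0.003]
contact_force: [-0.7, 0.5, 1.0]
opening: -0.003
```

{"name": "apply_moves", "arguments": {
  "moves": [
    [[0, 0, 0.0025, 0, 0, 0, 1], [0, 0, 0.002, 0, 0, 0, 1]]
  ]
}}

```text
time: 20.35
eef_pos: [0.4782, 0.1223, 0.0623]
tcp_rot: [0.733, 0.681, 0.003, 0.003]
contact_force: [-1.1, 0.2, -0.1]
opening: -0.002
```

```bash
python3 -c "
from h import *
to([.477,.122,.059],-3)"
```

```text
t 20.35 pos [0.4782 0.1223 0.0623] q [ 4.500e-02  9.800e-02  2.138e+00 -2.000e-03  8.970e-01  1.200e-01] open -0.002 F [-1.07  0.18 -0.14] M [-0.001  0.117 -0.027]
yaw -4.2 shift [-0.0004 -0.0012  0.0033] rot [ 0.5   0.03 -1.2 ]
```

It's 9 mm down with no solid resistance, so it's past the 4 mm plate. Continuing to home.

{"name": "apply_moves", "arguments": {
  "moves": [
    [[0, 0, 0.002, 0, 0, 0, 1], [0, 0, 0.001, 0, 0, 0, 1], [0, 0, 0.001, 0, 0, 0, 1]]
  ]
}}

```text
time: 20.65
eef_pos: [0.4783, 0.1223, 0.0589]
tcp_rot: [0.732, 0.681, 0.002, 0.003]
contact_force: [-5.3, -0.6, 12.2]
opening: -0.003
```

```bash
python3 -c "
from h import *
f=[]
for i in range(5): ctrl.read_camera('top'); f.append(ctrl.get_state()['contact_force'][2])
print(np.mean(f))
to([.477,.122,.059],-3)"
```

```text
6.957704176206526
t 20.9 pos [0.4783 0.1223 0.059 ] q [ 4.500e-02  1.050e-01  2.138e+00 -2.000e-03  8.910e-01  1.200e-01] open 0.001 F [-4.99  0.19  7.81] M [-0.076  0.62   0.036]
yaw -4.18 shift [-0.0004 -0.0012  0.    ] rot [ 0.43  0.04 -1.18]
```

The pin went solid at exactly 59 mm, so it's on its collar. I'll retreat, check, and hand in.

{"name": "apply_moves", "arguments": {
  "moves": [
    [[0, 0, -0.01, 0, 0, 0, 1], [0, 0, -0.03, 0, 0, 0, 1], [0, 0, -0.045, 0, 0, 0, 1], [0, 0, -0.045, 0, 0, 0, 1], [0.045, -0.005, 0, 0, 0, 0, 1], [0.045, -0.005, 0, 0, 0, 0, 1], [0.045, -0.005, 0, 0, 0, 0, 1], [0.045, -0.005, 0, 0, 0, 0, 1], [0.045, -0.005, 0, 0, 0, 0, 1], [0.045, -0.005, 0, 0, 0, 0, 1], [0.045, -0.005, 0, 0, 0, 0, 1], [0, 0, 0, 0, 0, 0, 1]]
  ]
}}

```text
time: 22.1
eef_pos: [0.4692, 0.4511, 0.2028]
tcp_rot: [0.735, 0.678, 0.01, 0.006]
contact_force: [0.1, -1.3, -0.1]
opening: -0.002
```

```bash
python3 -c "
from h import *
to([.477,.122,.059],-3)
snap('top','t6.png',(155,135,345,275),4)"
```

```text
t 22.1 pos [0.4692 0.4511 0.2028] q [ 0.613  0.247  1.678 -0.009  1.195  0.697] open -0.002 F [ 0.08 -1.33 -0.06] M [-0.039 -0.018  0.011]
yaw -4.6 shift [-0.3285  0.031   0.1422] rot [ 1.25 -0.39 -1.59]
```

View pics/t6.png

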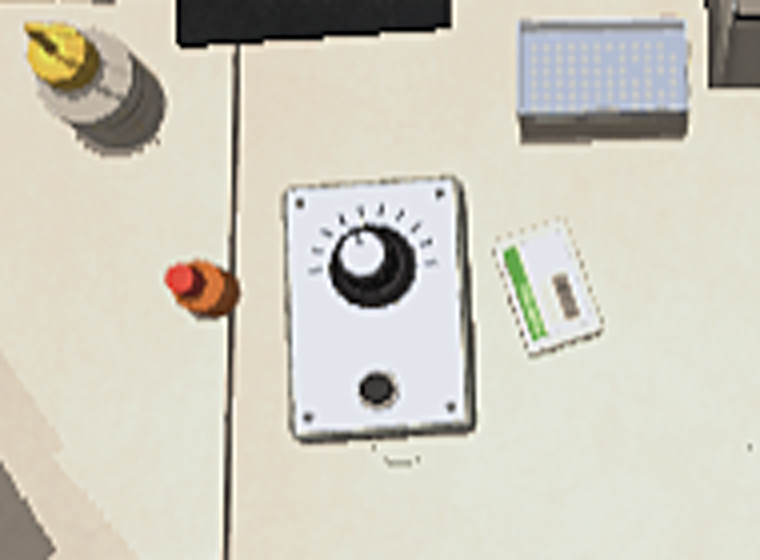

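The pin head at (377,390) now sits on its collar, the pointer is still at tick 4, and the bystanders are in place.

```bash
python3 -c "
from h import *
ctrl.sign_off()"
```

```text
the job is handed in; nothing more can be done
```

The indexing unit is parked: the dial is in notch 4, the locking pin is fully home, and the job is handed in at about 22 s.

- **Dial to the stop:** I turned the knob anticlockwise from click 7 until the averaged torque reached 0.35 N·m, more than a notch alone can give. That puts the stop spring at roughly 1.3 to 2.5 mm of travel. This is worked out from the torque, which is noisy by about ±0.1 N·m per reading; I did not measure the travel directly. The grip probably slipped a few degrees near the stop, so I raised it from 28 to 38 N. I then eased back and let go so the dial could spring into notch 0. I did not check notch 0 with a picture, because the arm hid the dial.
- **Four clicks:** I gripped again and turned 80° clockwise. The torque was near zero there. After I let go, the top picture showed the pointer at tick 4.
- **Pin:** It went past the 4 mm plate depth with almost no resistance and came up solid at 59 mm, its fully home height. The highest downward force I read was about 12 N, on the collar.
- **Last picture:** The pointer is still at tick 4, the pin head is down, and the four bystanders in that view look undisturbed. The sample box and mouse were outside the crop, but the arm never went near them.

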